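# Try two bushings on a plug gauge and sort them

### The arm

A 7-joint arm with a two-finger parallel gripper is mounted at the origin on a cart in front of the work surface, level with it; the furniture and walls round the work are solid. World frame = base frame: x ahead of the robot, y to its left, z up, the work surface at z = 0. Lengths are in m, angles in rad, forces in N, time in s.
With the tool pointing down it reaches from about 0.425 to 0.875 m from the base axis. Payload 4.7 kg.
Tool frame: the origin (TCP) lies midway between the tips of the shut fingers; the grasp point (between the pads) lies 19 mm behind it (ctrl.grip_depth is the distance from the TCP to the grasp point, in m); z points along the fingers, y is the direction in which the jaws open and shut (so a half turn about z gives the same grasp; the last joint's range is limited). The gripper opens to 87 mm and grips with 3 to 60 N. Pads are 19 mm wide; open, the fingers measure 117 mm over their backs; the gripper's body (75 mm by 190 mm) begins 51 mm behind the grasp point.
Start: joints at [-1.196, 0.321, -0.07, 1.45, 0.023, 1.371, -0.057], TCP at [0.229, 0.608, 0.223] pointing down, gripper open.
Joint ranges: [-2.86, 2.86], [-0.3, 2.09], [-1.38, 1.24], [0.06, 2.45], [-1.56, 4.7], [0.09, 2.05], [-2.69, 2.69]. Speed limits (rad/s): [2.57, 2.57, 3.14, 3.14, 3.14, 3.14, 3.14].

### API

Orientations are given as a rotation vector (axis times angle).
In Python, from bench import ctrl gives the robot as it stands. The module is installed in compiled form; this text tells all that it offers.
- The arm moves only by the shell command python3 -m inch 'ROWS' [FORCE]. ROWS is JSON, a list of rows, each a list of 5 numbers: the opening, from -1 (shut) to 1 (fully open), so that 0 is half open, then the shift along the tool's x, y, z in mm, then the turn about the tool's z in rad. In form: [[fingers, tx, ty, tz, twist], ...]. A call has 1 to 5 rows; each row shifts and turns the pose as measured when the row begins, along the tool's axes as they then stand; what a row does not reach is not made up. A row lasts 1/8 s, in which the tool goes at most 62.5 mm and 10.7 degrees, less where a joint would pass 70% of its speed; a pose out of reach is approached as far as the arm can. A call is refused whole if a number of a shift passes 62.5 or a number of a turn 0.188, either way. A call with a gripper value outside its range is refused whole. The fingers move at their own pace and stop on an object; FORCE is the grip in N (left out, the last holds). Time passes only in rows, so rows that do not move let the fingers close. It gives the time, the measured TCP pose, the force and the opening at its end, in the units of the state.
- ctrl.get_state(): the state, without advancing time (a new reading comes with each control period).
- ctrl.get_image(name): name is "scene" or "side" or "wrist"; returns a dict with "color" (420x560x3 uint8, red, green, blue), "range_z" (420x560 float32, m along the optical axis (not along the pixel's ray), 0 where there is no reading), "K" (3x3 intrinsics, pixels), "distortion" ([k1, k2, p1, p2, k3] as OpenCV has them; the pictures are not rectified), "R" (3x3) and "t" (3): a world point X has camera coordinates R X + t. Camera axes: x right, y down, z forward; pixel columns grow to the right and rows downward; lengths in m; the calibration is good to about 2 mm. A picture is of the moment at which its call begins.
- ctrl.close_job(): hands the job in, once; it reports no verdict.
The state is a dict: "time": time; "joint_positions": joint angles; "qd": joint speeds; "joint_torque": joint torques, N m; "position": TCP position; "tool_rot": TCP orientation; "ft_force": force on the tool from outside, world axes, zero at the start; "torque": the same for the moment, N m; "grip_width": opening from 0.0 (shut) to 1.0 (fully open).
Only numpy, scipy, OpenCV 4.12 (cv2) and the standard library are available. Lean on these libraries where they do the work, as an engineer would, in place of code of your own. Each camera call takes 0.05 s, during which the arm holds its last target. There are 200 camera calls.

### The job

Of the two brass bushings, only one has a bore wide enough to go over the upright gauge pin. Slide that one all the way down the pin until it sits on the shoulder and leave it there; stand the other one, whose bore is too tight, upright on top of the square steel block.

Things in the scene. Friction and masses are not known exactly. Their poses are not given: they have to be found in the camera images.
- bushing_wide_mid (a point): The brass bushing that fits: an upright plain tube, 38 mm outside diameter, 34 mm tall, thin-walled, bore 26 mm. The point is its centre (half-way up, 17 mm above its underside); z is its axis. It starts standing on the bench, bore upright, and may be left or right of the other one.
- bushing_tight_mid (a point): The brass bushing that does not fit: same outside (38 mm diameter, 34 mm tall) but thick-walled, bore only 13 mm. The point is its centre (17 mm above its underside); z is its axis. It starts standing on the bench.
- gauge_shoulder (a point): The gauge, fixed to the bench: a dark steel base plate 70 x 70 x 10 mm with a round steel shoulder (35 mm diameter, 8 mm high) and, on it, an upright steel pin of 20 mm diameter. The pin stands 44 mm above the shoulder; its upper 20 mm taper to a 6 mm tip. The point lies on the pin's axis at the top of the shoulder, 18 mm above the bench; z is up. A seated bushing has its underside here.
- block_top (a point): The square steel block, 62 x 62 x 23 mm, 0.7 kg, loose on the bench. The point is the centre of its flat top, 23 mm above the bench; x and y run along its sides, z up.
Things that resemble listed ones, but are neither listed nor needed, are in the scene too. What is shaped like the part that bears bushing_tight_mid but blue or turquoise is not meant.

How it is judged:
By the outcome, as a careful person would: the job done as asked, in the order asked, and still so for the second after the job is handed in, with the robot touching nothing.
It also fails if it takes over 54 s, if anything falls off the work surface, if the arm or the gripper's body presses on something with over 40 N, if the wrist force passes 120 N, or if a joint passes its speed limit or range.

## Working session

There is one attempt and no reset: what is moved stays moved. The work goes in short steps, Python scripts to look and compute and a shell command to move; the robot and the scene stay as the last step left them, time stands still between calls to the robot, and variables do not carry over. Pictures are saved under pics/ and viewed, about 8 in all and at most 12, crops included, and the job is handed in when it is done.

```bash
mkdir -p pics; cat > h.py <<'E'
import numpy as np,cv2
from bench import ctrl
from scipy.spatial.transform import Rotation as Ro
def snap(name,fn):
    im=ctrl.get_image(name); cv2.imwrite('pics/'+fn,im['color'][:,:,::-1]); np.save('/tmp/%s.npy'%name,im,allow_pickle=True); return im
def load(name): return np.load('/tmp/%s.npy'%name,allow_pickle=True).item()
def cloud(im):
    h,w=im['range_z'].shape; v,u=np.mgrid[:h,:w]
    p=cv2.undistortPoints(np.stack([u,v],-1).reshape(-1,1,2).astype(np.float64),im['K'],np.array(im['distortion'])).reshape(h,w,2)
    z=im['range_z'].astype(float)
    c=np.stack([p[...,0]*z,p[...,1]*z,z],-1)
    W=(c-im['t'])@im['R']; W[z==0]=np.nan; return W
def proj(im,P):
    return cv2.projectPoints(np.array(P,float).reshape(-1,1,3),cv2.Rodrigues(np.array(im['R']))[0],np.array(im['t']),im['K'],np.array(im['distortion']))[0].reshape(-1,2)
def rel(target):
    s=ctrl.get_state(); R=Ro.from_rotvec(s['tool_rot']).as_matrix()
    return (R.T@(np.array(target)-s['position'])*1000).round(1)
E
python3 - <<'E'
from h import *
s=ctrl.get_state(); print({k:np.round(v,3) for k,v in s.items()}); print(Ro.from_rotvec(s['tool_rot']).as_matrix().round(2),ctrl.grip_depth)
a=snap('scene','s1.png'); b=snap('side','d1.png')
E
```

```text
{'time': np.float64(0.0), 'joint_positions': array([-1.196,  0.322, -0.07 ,  1.452,  0.023,  1.371, -0.057]), 'qd': array([-0.001,  0.001, -0.001,  0.   ,  0.002,  0.001, -0.002]), 'joint_torque': array([ 0.0000e+00, -4.9130e+01, -4.0400e-01, -3.1252e+01, -6.4000e-02,
        4.4000e-02,  0.0000e+00]), 'position': array([0.229, 0.608, 0.221]), 'tool_rot': array([-5.64e-01, -3.09e+00,  3.00e-03]), 'ft_force': array([ 0.438,  0.432, -0.07 ]), 'torque': array([-0.015, -0.049, -0.075]), 'grip_width': np.float64(0.998)}
[[-0.94  0.35 -0.  ]
 [ 0.35  0.94 -0.  ]
 [-0.   -0.   -1.  ]] 0.0187
```

View pics/s1.png

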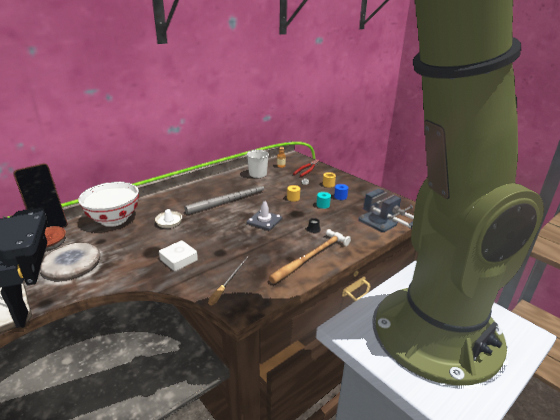

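View pics/d1.png

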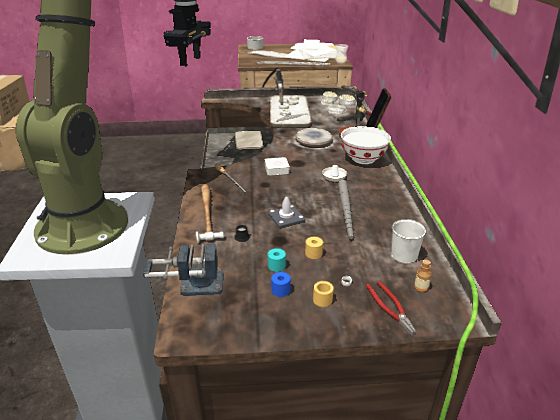

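The side view shows yellow bushings at (314,247) and (323,292), blue/teal distractors at (277,260) and (281,284), the gauge at (287,212) and a pale block at (277,166). I'll measure these and zoom in.

```bash
python3 - <<'E'
from h import *
for n in ['side','scene']:
    im=load(n); W=cloud(im); hsv=cv2.cvtColor(im['color'],cv2.COLOR_RGB2HSV)
    on=(W[...,2]>0.008)&(W[...,2]<0.12)&(W[...,0]>0.2)&(W[...,0]<1.0)&(abs(W[...,1])<.7)
    N,L,S,C=cv2.connectedComponentsWithStats(on.astype(np.uint8))
    print(n)
    for i in range(1,N):
        if S[i,4]<40: continue
        m=L==i; P=W[m]; zt=np.percentile(P[:,2],97); T=P[P[:,2]>zt-.006]
        print(C[i].round(),S[i,4],'z',zt.round(3),'topmid',((T.min(0)+T.max(0))/2).round(3)[:2],'ext',np.ptp(P,axis=0).round(3),im['color'][m].mean(0).round())
im=load('side')['color']
a=cv2.resize(im[190:310,220:340],(480,480),interpolation=cv2.INTER_CUBIC)
b=cv2.resize(im[120:190,225:305],(320,280),interpolation=cv2.INTER_CUBIC)
c=np.zeros((480,800,3),np.uint8); c[:,:480]=a; c[:280,480:]=b
cv2.imwrite('pics/c1.png',c[:,:,::-1])
E
```

```text
side
[460. 247.] 15037 z 0.116 topmid [0.811 0.071] ext [0.176 1.311 0.112] [127.  91.  94.]
[289. 116.] 797 z 0.035 topmid [0.554 0.638] ext [0.146 0.154 0.051] [202. 197. 186.]
[337. 110.] 91 z 0.02 topmid [0.738 0.682] ext [0.068 0.037 0.013] [206. 202. 191.]
[313. 137.] 553 z 0.024 topmid [0.619 0.446] ext [0.118 0.124 0.017] [174. 167. 157.]
[276. 165.] 338 z 0.027 topmid [0.486 0.253] ext [0.066 0.069 0.02 ] [226. 224. 219.]
[222. 170.] 75 z 0.019 topmid [0.329 0.251] ext [0.056 0.097 0.012] [144. 121.  93.]
[341. 194.] 733 z 0.032 topmid [0.647 0.132] ext [0.067 0.339 0.034] [174. 170. 162.]
[208. 218.] 459 z 0.025 topmid [0.315 0.029] ext [0.063 0.242 0.019] [197. 171. 143.]
[286. 214.] 541 z 0.054 topmid [ 0.494 -0.002] ext [0.085 0.086 0.054] [144. 142. 144.]
[407. 240.] 1140 z 0.074 topmid [ 0.74  -0.165] ext [0.068 0.073 0.068] [191. 189. 180.]
[241. 232.] 146 z 0.028 topmid [ 0.385 -0.07 ] ext [0.027 0.032 0.022] [51. 51. 49.]
[313. 246.] 308 z 0.036 topmid [ 0.541 -0.144] ext [0.038 0.041 0.03 ] [210. 178.  97.]
[192. 269.] 2243 z 0.081 topmid [ 0.302 -0.226] ext [0.147
[... 1250 characters left out ...]
. 140. 147.]
[168. 219.] 299 z 0.036 topmid [0.644 0.202] ext [0.069 0.068 0.032] [220. 217. 210.]
[314. 224.] 119 z 0.027 topmid [ 0.386 -0.069] ext [0.027 0.028 0.02 ] [49. 48. 48.]
[307. 257.] 664 z 0.023 topmid [0.313 0.032] ext [0.063 0.242 0.017] [189. 153. 116.]
[177. 254.] 661 z 0.026 topmid [0.488 0.257] ext [0.068 0.066 0.019] [228. 228. 225.]
[ 70. 261.] 1589 z 0.022 topmid [0.619 0.451] ext [0.119 0.123 0.015] [178. 171. 166.]
[218. 292.] 185 z 0.019 topmid [0.326 0.258] ext [0.057 0.1   0.012] [131. 107.  79.]
[ 26. 300.] 126 z 0.019 topmid [0.544 0.557] ext [0.107 0.016 0.012] [163. 155. 144.]
[  5. 315.] 307 z 0.026 topmid [0.535 0.597] ext [0.096 0.024 0.02 ] [195. 190. 182.]
```

View pics/c1.png

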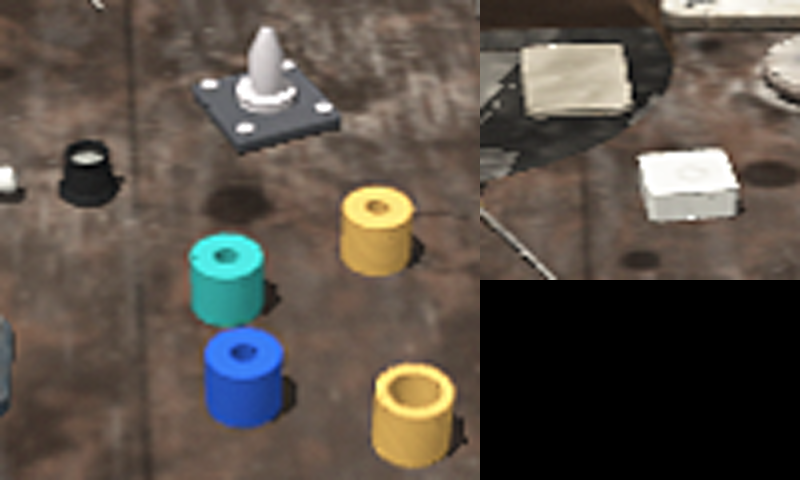

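Crop shows the near bushing (323,292) is wide bore and the one at (314,247) is tight; gauge with pin at (287,212); block at (277,166). Wide ≈(0.541,-0.290), tight ≈(0.541,-0.142), gauge ≈(0.493,0.002), block ≈(0.487,0.255). All have sensible heights and are within reach. The present jaw yaw suits both grasps.

```bash
python3 -m inch '[[1,-50,-37,0,0],[1,-50,-37,0,0],[1,-50,-37,0,0],[1,-50,-37,0,0],[1,-50,-37,0,0]]' 20
python3 -m inch '[[1,-35,-50,0,0],[1,-35,-50,0,0],[1,-35,-50,0,0],[1,-35,-50,0,0],[1,-35,-50,0,0]]'
python3 - <<'E'
from h import *
print(rel([.541,-.29,.15]))
E
```

```text
time: 0.72
position: [0.3956, 0.3469, 0.2179]
tool_rot: [-0.545, -3.09, 0.007]
ft_force: [0.4, 0.6, 1.0]
grip_width: 0.999
time: 1.35
position: [0.475, 0.0449, 0.2174]
tool_rot: [-0.547, -3.09, 0.007]
ft_force: [1.2, 0.8, -0.5]
grip_width: 0.997
[-177.2 -291.6   68.3]
```

```bash
python3 -m inch '[[1,-31,-51,10,0],[1,-31,-51,10,0],[1,-31,-51,10,0],[1,-31,-51,10,0],[1,-31,-51,10,0]]'
python3 -m inch '[[1,-10,-20,10,0],[1,0,0,0,0]]'
python3 - <<'E'
from h import *
s=ctrl.get_state(); im=snap('wrist','w1.png'); W=cloud(im)
hsv=cv2.cvtColor(im['color'],cv2.COLOR_RGB2HSV)
m=(hsv[...,0]>12)&(hsv[...,0]<35)&(hsv[...,1]>100)&(abs(W[...,2]-.034)<.006)
N,L,S,C=cv2.connectedComponentsWithStats(m.astype(np.uint8))
for i in range(1,N):
    if S[i,4]>80:
        T=W[L==i]; (c,r)=cv2.minEnclosingCircle(T[:,:2].astype(np.float32)); print(C[i].round(),S[i,4],np.median(T,0).round(4),np.round(c,4),round(r,4))
print(s['position'],s['tool_rot'],rel([.541,-.29,.15]))
E
```

```text
time: 1.98
position: [0.534, -0.2565, 0.1671]
tool_rot: [-0.544, -3.094, 0.002]
ft_force: [1.2, -0.1, 1.0]
grip_width: 0.997
time: 2.22
position: [0.534, -0.2852, 0.1551]
tool_rot: [-0.557, -3.088, 0.008]
ft_force: [-0.5, -0.5, 0.3]
grip_width: 1.0
[420. 149.] 139 [ 0.5321 -0.1578  0.0312] [ 0.5405 -0.1465] 0.0182
[275. 215.] 515 [ 0.5492 -0.2939  0.0334] [ 0.5419 -0.2901] 0.0191
[ 0.53404351 -0.28515673  0.15513951] [-0.55672139 -3.08771627  0.0084231 ] [-8.1 -3.3  5.7]
```

View pics/w1.png

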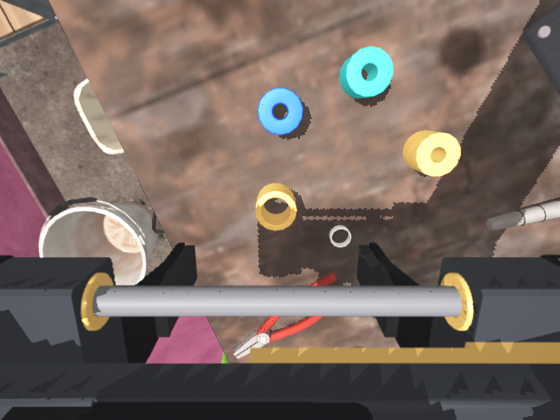

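Wide bushing confirmed at (276,207), midway between the fingers. I'm checking the small ring at (340,237) for clearance.

```bash
python3 - <<'E'
from h import *
W=cloud(load('side')); p=W[281,347]; print(p)
q=cloud(load('wrist'))[290:300,325:335]
s=ctrl.get_state(); R=Ro.from_rotvec(s['tool_rot']).as_matrix()
print('ring rel bushing tool mm',R.T@(p-[.5415,-.290,0])*1000)
print(rel([.5415,-.290,.06]), rel([.5415,-.290,.005]))
E
```

```text
[ 0.59985946 -0.23790244  0.00105893]
ring rel bushing tool mm [-36.58786247  69.13878999  -1.50299898]
[-8.8 -2.6 95.7] [ -8.9  -2.3 150.7]
```

```bash
python3 -m inch '[[1,-9,-2,40,0],[1,0,0,40,0],[1,0,0,20,0],[1,0,0,0,0]]'
python3 - <<'E'
from h import *
print(rel([.5415,-.290,.006]))
E
```

```text
time: 2.78
position: [0.5462, -0.2821, 0.0559]
tool_rot: [0.541, 3.093, 0.001]
ft_force: [0.6, -0.6, 1.3]
grip_width: 1.0
[ 1.8 -9.1 49.9]
```

```bash
python3 -m inch '[[1,1,-9,20,0],[1,0,0,15,0],[1,0,0,0,0]]'
python3 - <<'E'
from h import *
print(rel([.5415,-.290,.006]))
E
```

```text
time: 3.15
position: [0.5441, -0.2908, 0.0216]
tool_rot: [0.539, 3.089, 0.0]
ft_force: [0.5, 0.4, -0.2]
grip_width: 0.997
[ 2.8 -0.2 15.6]
```

```bash
python3 -m inch '[[1,2.5,0,14,0],[1,0,0,0,0]]'
python3 - <<'E'
from h import *
print(rel([.5415,-.290,.006]))
E
python3 -m inch '[[-0.3,0,0,0,0],[-1,0,0,0,0],[-1,0,0,0,0],[-1,0,0,0,0],[-1,0,0,0,0]]' 15
```

```text
time: 3.4
position: [0.5418, -0.2902, 0.0071]
tool_rot: [0.539, 3.088, 0.0]
ft_force: [-1.1, -0.6, 0.2]
grip_width: 0.998
[0.4 0.1 1.1]
time: 4.03
position: [0.5429, -0.2906, 0.0083]
tool_rot: [0.538, 3.086, -0.0]
ft_force: [0.1, -0.1, 0.2]
grip_width: 0.516
```

```bash
python3 -m inch '[[-1,0,0,0,0],[-1,0,0,0,0],[-1,0,0,0,0]]' 15
python3 -m inch '[[-1,0,0,-30,0],[-1,0,0,-60,0],[-1,0,0,-40,0],[-1,0,0,0,0]]'
python3 - <<'E'
from h import *
print(rel([.493,.003,.13]))
E
```

```text
time: 4.4
position: [0.5429, -0.2906, 0.0083]
tool_rot: [0.538, 3.086, -0.0]
ft_force: [-0.8, -0.6, 0.3]
grip_width: 0.445
time: 4.9
position: [0.5405, -0.2897, 0.14]
tool_rot: [0.539, 3.09, 0.0]
ft_force: [-0.3, -0.3, -2.2]
grip_width: 0.439
[143.8 259.3   9.6]
```

```bash
python3 -m inch '[[-1,28,50,0,0],[-1,28,50,0,0],[-1,28,50,0,0],[-1,28,50,0,0],[-1,20,30,0,0]]'
python3 -m inch '[[-1,0,0,0,0],[-1,0,0,0,0]]'
python3 - <<'E'
from h import *
s=ctrl.get_state(); print(rel([.493,.003,.13])); im=snap('wrist','w2.png'); snap('side','d2.png')
for n in ['wrist','side','scene']:
    W=cloud(load(n))
    P=W[(abs(W[...,0]-.493)<.06)&(abs(W[...,1]-.003)<.06)]
    for lo,hi in [(.007,.013),(.015,.0205),(.023,.04),(.048,.06)]:
        T=P[(P[:,2]>lo)&(P[:,2]<hi)][:,:2].astype(np.float32)
        if len(T)>3:
            r=cv2.minAreaRect(T); c=cv2.minEnclosingCircle(T); print(n,lo,len(T),np.round(r[0],4),np.round(r[1],4),round(r[2]),'circ',np.round(c[0],4),round(c[1],4))
E
```

```text
time: 5.52
position: [0.489, -0.0243, 0.1324]
tool_rot: [-0.551, -3.09, 0.007]
ft_force: [0.8, 0.8, -1.1]
grip_width: 0.441
time: 5.78
position: [0.4868, -0.0213, 0.1299]
tool_rot: [-0.54, -3.087, 0.008]
ft_force: [0.5, 0.2, -1.6]
grip_width: 0.438
[ 2.4 25.  -0.2]
wrist 0.007 4120 [0.4948 0.0031] [0.0699 0.0698] 21 circ [0.4946 0.0035] 0.048
wrist 0.015 674 [0.4947 0.0032] [0.0339 0.0338] 20 circ [0.4948 0.0031] 0.0176
wrist 0.023 125 [0.4894 0.0035] [0.0197 0.0093] 86 circ [0.4941 0.0031] 0.0099
wrist 0.048 227 [0.4938 0.0032] [0.0149 0.0128] 80 circ [0.495 0.003] 0.0077
side 0.007 315 [0.4936 0.0014] [0.0701 0.0741] 21 circ [0.4928 0.003 ] 0.0491
side 0.015 66 [4.908e-01 4.000e-04] [0.0539 0.0535] 16 circ [0.493 0.001] 0.0365
side 0.023 46 [ 0.4927 -0.0036] [0.0095 0.0171] 82 circ [ 0.493  -0.0013] 0.009
side 0.048 32 [ 4.938e-01 -2.000e-04] [0.0139 0.0114] 34 circ [ 4.941e-01 -3.000e-04] 0.0074
scene 0.007 271 [0.4932 0.0038] [0.0701 0.0726] 20 circ [0.4938 0.0041] 0.0465
scene 0.015 48 [0.4927 0.0063] [0.0316 0.0274] 48 circ [0.4943 0.0057] 0.0179
scene 0.023 45 [0.4883 0.0058] [0.0201 0.012 ] 71 circ [0.4922 0.0044] 0.0103
scene 0.048 23 [0.4914 0.0057] [0.0129 0.0076] 45 circ [0.4914 0.0052] 0.0066
```

View pics/w2.png

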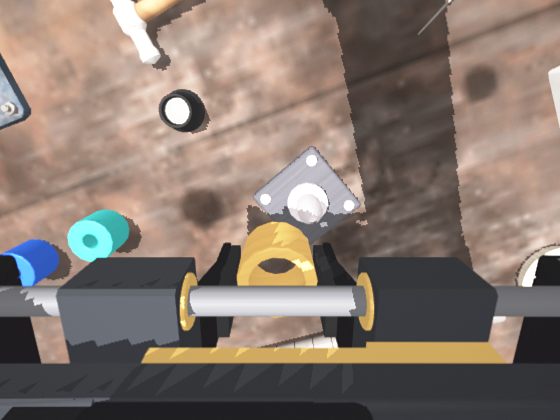

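The wrist view shows the gauge (shoulder at (307,205)) just ahead of the held wide bushing (277,265), giving a gauge axis of (0.4948,0.0031). I'll measure the held bushing in the same picture.

```bash
python3 - <<'E'
from h import *
im=load('wrist'); W=cloud(im); s=ctrl.get_state(); R=Ro.from_rotvec(s['tool_rot']).as_matrix()
hsv=cv2.cvtColor(im['color'],cv2.COLOR_RGB2HSV)
m=(hsv[...,0]>12)&(hsv[...,0]<35)&(hsv[...,1]>80); m[:200]=0; m[282:]=0; m[:,:225]=0; m[:,325:]=0
P=(W[m]-s['position'])@R*1000; P=P[(P[:,2]>-35)&(P[:,2]<15)]
print(len(P),np.percentile(P,[1,50,99],axis=0).round(1))
from scipy.optimize import least_squares
S=P[(P[:,2]>-20)&(P[:,2]<3)&(P[:,0]>12)]   # outer wall
f=least_squares(lambda c:np.hypot(S[:,0]-c[0],S[:,1]-c[1])-19,[0,0],loss='soft_l1'); print(len(S),f.x,f.cost)
print('tilt',R[:,2]); print(rel([.4948,.0031,.12]))
E
```

```text
3341 [[-11.4 -18.  -26.7]
 [ 14.7  -0.6 -16.2]
 [ 20.3  17.9   6.9]]
1022 [1.00021635 0.17691949] 35.15500886526238
tilt [-0.00784072 -0.0033442  -0.99996367]
[ 1.1 26.  10. ]
```

```bash
python3 -m inch '[[-1,0,26,0,0],[-1,0,0,0,0],[-1,0,0,0,0]]'
python3 - <<'E'
from h import *
print(rel([.4948,.0031,.026])-[1,.2,0])
E
```

```text
time: 6.25
position: [0.4964, -0.002, 0.1295]
tool_rot: [-0.555, -3.085, 0.011]
ft_force: [-0.2, -0.7, -0.6]
grip_width: 0.443
[  1.6   4.9 103.4]
```

```bash
python3 -m inch '[[-1,1.5,5,20,0],[-1,0,0,20,0],[-1,0,0,0,0]]'
python3 - <<'E'
from h import *
print(rel([.4948,.0031,.026])-[1,.2,0])
E
```

```text
time: 6.62
position: [0.4966, -0.001, 0.089]
tool_rot: [-0.564, -3.084, 0.012]
ft_force: [-0.1, -0.2, -0.8]
grip_width: 0.444
[ 1.8  3.5 63. ]
```

```bash
python3 -m inch '[[-1,2,3.5,0,0],[-1,0,0,0,0]]'
python3 - <<'E'
from h import *
print(rel([.4948,.0031,.026])-[1,.2,0])
E
```

```text
time: 6.88
position: [0.4967, 0.0023, 0.0903]
tool_rot: [-0.567, -3.085, 0.011]
ft_force: [-0.6, -0.0, -1.7]
grip_width: 0.442
[ 0.9  0.4 64.3]
```

```bash
python3 -m inch '[[-1,1,0.5,15,0],[-1,0,0,12,0],[-1,0,0,0,0]]'
python3 - <<'E'
from h import *
print(rel([.4948,.0031,.026])-[1,.2,0])
E
```

```text
time: 7.25
position: [0.4961, 0.0031, 0.062]
tool_rot: [-0.567, -3.086, 0.01]
ft_force: [0.3, 0.4, -1.9]
grip_width: 0.442
[ 0.1 -0.4 36. ]
```

```bash
python3 -m inch '[[-1,0,-0.5,10,0],[-1,0,0,10,0],[-1,0,0,0,0]]'
python3 - <<'E'
from h import *
print(rel([.4948,.0031,.026])-[1,.2,0])
E
```

```text
time: 7.62
position: [0.4956, 0.0024, 0.0404]
tool_rot: [-0.567, -3.086, 0.011]
ft_force: [-0.3, -0.3, -1.5]
grip_width: 0.441
[-0.1  0.2 14.4]
```

```bash
python3 -m inch '[[-1,0,0,8,0],[-1,0,0,5,0],[-1,0,0,0,0]]'
python3 - <<'E'
from h import *
print(rel([.4948,.0031,.026])-[1,.2,0])
E
```

```text
time: 8.0
position: [0.4959, 0.0024, 0.0267]
tool_rot: [-0.567, -3.086, 0.011]
ft_force: [0.1, 0.3, -0.6]
grip_width: 0.44
[0.3 0.1 0.7]
```

```bash
python3 -m inch '[[-1,0,0,1.5,0],[-1,0,0,0,0]]'; python3 -m inch '[[0.3,0,0,0,0],[0.3,0,0,0,0],[0.3,0,0,0,0],[0.3,0,0,0,0]]'
```

```text
time: 8.25
position: [0.4963, 0.0024, 0.0265]
tool_rot: [-0.567, -3.086, 0.009]
ft_force: [0.3, 0.1, -1.2]
grip_width: 0.442
time: 8.75
position: [0.4971, 0.0025, 0.0269]
tool_rot: [-0.567, -3.088, 0.008]
ft_force: [0.7, 0.6, 1.0]
grip_width: 0.644
```

```bash
python3 -m inch '[[0.4,0,0,-30,0],[1,0,0,-50,0],[1,0,0,-40,0],[1,0,0,0,0]]'
python3 - <<'E'
from h import *
print(rel([.541,-.144,.13]))
E
```

```text
time: 9.25
position: [0.4969, 0.003, 0.1497]
tool_rot: [-0.567, -3.086, 0.01]
ft_force: [0.0, -1.0, -0.5]
grip_width: 0.947
[ -93.6 -121.6   20.3]
```

```bash
python3 -m inch '[[1,-28,-40,4,0],[1,-28,-40,4,0],[1,-18,-22,4,0],[1,0,0,0,0]]'
python3 - <<'E'
from h import *
print(rel([.541,-.144,.13])); s=ctrl.get_state()
im=snap('wrist','w3.png'); W=cloud(im); hsv=cv2.cvtColor(im['color'],cv2.COLOR_RGB2HSV)
m=(hsv[...,0]>12)&(hsv[...,0]<35)&(hsv[...,1]>90)&(abs(W[...,2]-.034)<.006)
N,L,S,C=cv2.connectedComponentsWithStats(m.astype(np.uint8))
for i in range(1,N):
    if S[i,4]>80:
        c,r=cv2.minEnclosingCircle(W[L==i][:,:2].astype(np.float32)); print(C[i].round(),S[i,4],np.round(c,4),round(r,4),rel([*c,.06]))
im=snap('side','d3.png'); W=cloud(im)
P=W[(abs(W[...,0]-.495)<.03)&(abs(W[...,1]-.003)<.03)]; print('pin zone z hist',np.histogram(P[:,2],bins=np.arange(0,.08,.006)))
cv2.imwrite('pics/c3.png',cv2.resize(im['color'][150:310,210:370],(640,640),interpolation=cv2.INTER_CUBIC)[:,:,::-1])
E
```

```text
time: 9.75
position: [0.5291, -0.1204, 0.1346]
tool_rot: [-0.561, -3.084, 0.01]
ft_force: [-0.7, 0.0, 0.0]
grip_width: 0.999
[-19.5 -17.9   4.6]
[393. 112.] 226 [ 0.4934 -0.0011] 0.0184 [74.  98.3 74.3]
[426. 121.] 115 [0.5024 0.0074] 0.0097 [ 68.5 109.4  74.2]
[259. 230.] 1339 [ 0.5431 -0.1423] 0.0191 [-22.1 -16.5  74.5]
pin zone z hist (array([ 13, 149,  76,  30,  31,  33,  38,  33, 100,  20,   4,   0,   0]), array([0.   , 0.006, 0.012, 0.018, 0.024, 0.03 , 0.036, 0.042, 0.048,
       0.054, 0.06 , 0.066, 0.072, 0.078]))
```

View pics/c3.png

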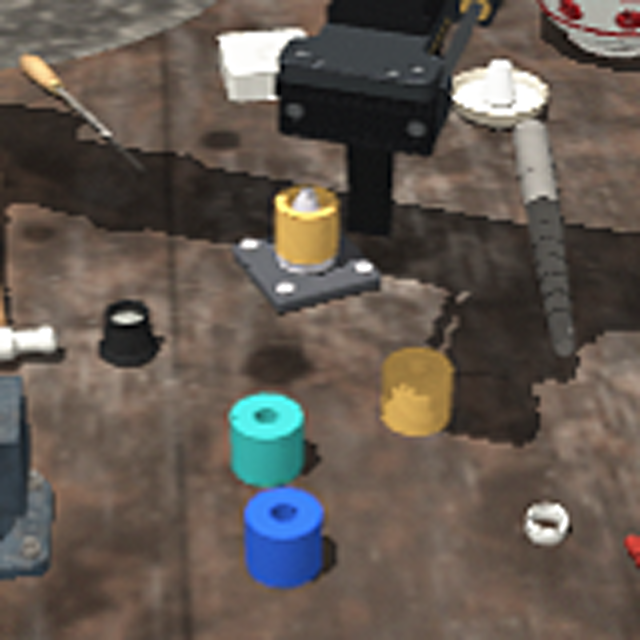

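The wide bushing is on the pin at (307,225) in the crop. Its top is at z≈0.052, with the pin tip protruding, so it is seated. Next is the tight one at (0.5425,-0.1425).

```bash
python3 -m inch '[[1,-22,-16.5,25,0],[1,0,0,30,0],[1,0,0,15,0],[1,0,0,0,0]]'
python3 - <<'E'
from h import *
print(rel([.5425,-.1425,.007]))
E
```

```text
time: 10.35
position: [0.5442, -0.1333, 0.0625]
tool_rot: [-0.54, -3.087, 0.0]
ft_force: [0.5, -0.6, 0.9]
grip_width: 1.002
[-1.9 -9.2 55.5]
```

```bash
python3 -m inch '[[1,-2,-9,18,0],[1,0,0,10,0],[1,0,0,0,0]]'
python3 - <<'E'
from h import *
print(rel([.5425,-.1425,.007]))
E
```

```text
time: 10.72
position: [0.544, -0.1421, 0.0344]
tool_rot: [-0.538, -3.09, -0.002]
ft_force: [-1.1, -0.2, 0.3]
grip_width: 0.999
[ 1.1 -0.9 27.4]
```

```bash
python3 -m inch '[[1,1,-1,15,0],[1,0,0,11,0],[1,0,0,0,0]]'
python3 - <<'E'
from h import *
print(rel([.5425,-.1425,.007]))
E
```

```text
time: 11.1
position: [0.5427, -0.1426, 0.0069]
tool_rot: [-0.538, -3.09, -0.002]
ft_force: [0.3, 0.5, -1.0]
grip_width: 1.002
[ 0.3  0.  -0.1]
```

```bash
python3 -m inch '[[-1,0,0,0,0],[-1,0,0,0,0],[-1,0,0,0,0],[-1,0,0,0,0],[-1,0,0,0,0]]' 25
python3 -m inch '[[-1,0,0,0,0],[-1,0,0,0,0],[-1,0,0,0,0],[-1,0,0,0,0]]'
python3 -m inch '[[-1,0,0,-30,0],[-1,0,0,-60,0],[-1,0,0,-60,0],[-1,0,0,0,0]]'
python3 - <<'E'
from h import *
print(rel([.487,.255,.13]))
E
```

```text
time: 11.72
position: [0.5437, -0.1428, 0.0079]
tool_rot: [-0.539, -3.092, -0.002]
ft_force: [-1.1, 0.5, 0.3]
grip_width: 0.518
time: 12.22
position: [0.5437, -0.1427, 0.0079]
tool_rot: [-0.538, -3.092, -0.002]
ft_force: [-0.5, -0.0, -0.5]
grip_width: 0.434
time: 12.72
position: [0.5431, -0.1428, 0.1607]
tool_rot: [-0.538, -3.089, -0.001]
ft_force: [0.1, -0.1, -1.2]
grip_width: 0.433
[187.2 355.4  31.8]
```

```bash
python3 -m inch '[[-1,26,50,0,0],[-1,26,50,0,0],[-1,26,50,0,0],[-1,26,50,0,0],[-1,26,50,0,0]]'
python3 -m inch '[[-1,15,20,0,0],[-1,0,0,0,0],[-1,0,0,0,0]]'
python3 - <<'E'
from h import *
s=ctrl.get_state(); R=Ro.from_rotvec(s['tool_rot']).as_matrix()
im=snap('wrist','w4.png'); W=cloud(im)
m=(abs(W[...,0]-.487)<.06)&(abs(W[...,1]-.255)<.06)&(W[...,2]>.016)&(W[...,2]<.031)
T=W[m]; r=cv2.minAreaRect(T[:,:2].astype(np.float32)); print(len(T),np.median(T,0),r); c=r[0]
hsv=cv2.cvtColor(im['color'],cv2.COLOR_RGB2HSV)
m=(hsv[...,0]>12)&(hsv[...,0]<35)&(hsv[...,1]>80); m[:200]=0; m[282:]=0; m[:,:225]=0; m[:,325:]=0
P=(W[m]-s['position'])@R*1000; S=P[(P[:,2]>-20)&(P[:,2]<3)&(P[:,0]>12)]
from scipy.optimize import least_squares
f=least_squares(lambda c:np.hypot(S[:,0]-c[0],S[:,1]-c[1])-19,[0,0],loss='soft_l1'); print('held',len(S),f.x,'tilt',R[:,2].round(3))
print(rel([*c,.06])-[*f.x,0])
E
```

```text
time: 13.35
position: [0.5031, 0.1378, 0.1567]
tool_rot: [-0.557, -3.082, 0.005]
ft_force: [0.7, 0.7, 0.1]
grip_width: 0.434
time: 13.72
position: [0.4924, 0.1663, 0.1529]
tool_rot: [-0.543, -3.08, 0.01]
ft_force: [-0.1, -0.8, -0.8]
grip_width: 0.434
4940 [0.48590017 0.25528609 0.02275403] ((0.48777732253074646, 0.25547096133232117), (0.06230055168271065, 0.0622594878077507), 4.998418807983398)
held 928 [ 0.1736673  -0.12632839] tilt [-0.015 -0.003 -1.   ]
[33.4263327  83.12632839 92.7       ]
```

View pics/w4.png

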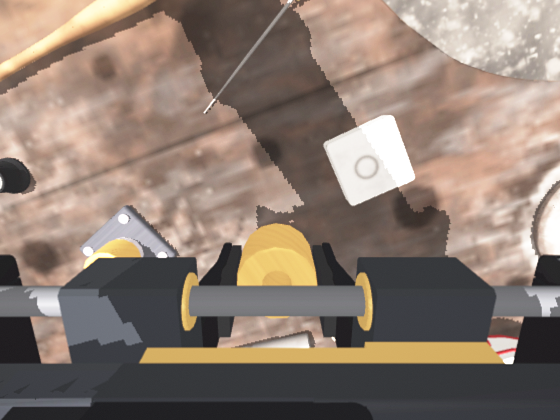

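The wrist view shows the block (368,160), measured 62.3×62.3 mm with its top at 0.0228, and the tight bushing held straight. I'll move over the block.

```bash
python3 -m inch '[[-1,16,40,15,0],[-1,16,40,15,0],[-1,0,0,20,0],[-1,0,0,0,0]]'
python3 - <<'E'
from h import *
print(rel([.4878,.2555,.031]),ctrl.get_state()['tool_rot'])
E
```

```text
time: 14.28
position: [0.493, 0.2466, 0.1016]
tool_rot: [-0.565, -3.078, 0.01]
ft_force: [0.4, 0.1, -1.3]
grip_width: 0.429
[ 7.2  7.1 70.6] [-0.56471173 -3.07768967  0.01025649]
```

```bash
python3 -m inch '[[-1,7,7,20,0],[-1,0,0,20,0],[-1,0,0,0,0]]'
python3 - <<'E'
from h import *
print(rel([.4878,.2555,.031]))
E
```

```text
time: 14.65
position: [0.4921, 0.2518, 0.0637]
tool_rot: [-0.577, -3.079, 0.007]
ft_force: [0.1, -0.6, -1.2]
grip_width: 0.434
[ 5.   2.1 32.7]
```

```bash
python3 -m inch '[[-1,5,2,10,0],[-1,0,0,10,0],[-1,0,0,5,0],[-1,0,0,0,0]]'
python3 - <<'E'
from h import *
print(rel([.4878,.2555,.031]))
E
```

```text
time: 15.15
position: [0.4899, 0.2552, 0.04]
tool_rot: [-0.582, -3.081, 0.002]
ft_force: [0.2, 0.6, -1.6]
grip_width: 0.436
[ 2.  -0.5  9. ]
```

```bash
python3 -m inch '[[-1,2,-0.5,5,0],[-1,0,0,0,0]]'
python3 -m inch '[[-1,0.5,0,3,0],[-1,0,0,0,0]]'
python3 - <<'E'
from h import *
print(rel([.4878,.2555,.031]))
E
```

```text
time: 15.4
position: [0.4878, 0.2557, 0.0349]
tool_rot: [-0.582, -3.081, 0.002]
ft_force: [-0.9, -0.9, -0.3]
grip_width: 0.43
time: 15.65
position: [0.4874, 0.256, 0.0319]
tool_rot: [-0.582, -3.082, 0.001]
ft_force: [-0.1, -0.0, -1.0]
grip_width: 0.43
[-0.5 -0.3  0.9]
```

```bash
python3 -m inch '[[-1,0,0,1,0],[-1,0,0,0,0]]'
python3 -m inch '[[0.2,0,0,0,0],[0.2,0,0,0,0],[0.2,0,0,0,0],[0.2,0,0,0,0]]'
python3 -m inch '[[0.3,0,0,-15,0],[1,0,0,-40,0],[1,0,0,-55,0],[1,0,0,-40,0],[1,0,0,0,0]]'
python3 -m inch '[[1,-20,-45,0,0],[1,-20,-45,0,0],[1,0,0,0,0]]'
python3 - <<'E'
from h import *
im=snap('wrist','w5.png'); W=cloud(im)
for (x,y,z) in [(.4878,.2555,.057),(.4948,.0031,.052)]:
  for n in ['wrist','side']:
    W=cloud(load('wrist') if n=='wrist' else snap('side','d5.png'))
    T=W[(np.hypot(W[...,0]-x,W[...,1]-y)<.035)&(abs(W[...,2]-z)<.006)]
    if len(T)>5:
        c,r=cv2.minEnclosingCircle(T[:,:2].astype(np.float32)); print(n,(x,y),len(T),np.median(T[:,2]).round(4),np.round(c,4),round(r,4))
b=load('side')['color'] if False else cv2.imread('pics/d5.png')[120:240,220:360]
a=cv2.imread('pics/w5.png'); o=np.zeros((420,800,3),np.uint8); o[:,:400]=cv2.resize(a,(400,300+120))if False else 0
o[:300,:400]=cv2.resize(a,(400,300)); o[:343,400:]=cv2.resize(b,(400,343),interpolation=cv2.INTER_CUBIC); cv2.imwrite('pics/c5.png',o)
E
```

```text
time: 15.9
position: [0.4877, 0.2562, 0.0311]
tool_rot: [-0.582, -3.082, 0.001]
ft_force: [-0.4, 0.7, -0.8]
grip_width: 0.432
time: 16.4
position: [0.4881, 0.2563, 0.0316]
tool_rot: [-0.582, -3.083, -0.0]
ft_force: [0.4, 0.1, 0.0]
grip_width: 0.6
time: 17.02
position: [0.4894, 0.2559, 0.1902]
tool_rot: [-0.584, -3.084, -0.003]
ft_force: [-0.1, -0.6, -0.4]
grip_width: 0.971
time: 17.4
position: [0.4933, 0.1552, 0.1902]
tool_rot: [-0.581, -3.085, -0.004]
ft_force: [-0.4, 0.8, -0.6]
grip_width: 1.004
wrist (0.4878, 0.2555) 1285 0.0566 [0.4872 0.2559] 0.0191
side (0.4878, 0.2555) 89 0.0578 [0.4838 0.2547] 0.0237
wrist (0.4948, 0.0031) 904 0.0515 [0.4951 0.0031] 0.0193
side (0.4948, 0.0031) 125 0.0522 [4.926e-01 4.000e-04] 0.0196
```

View pics/c5.png

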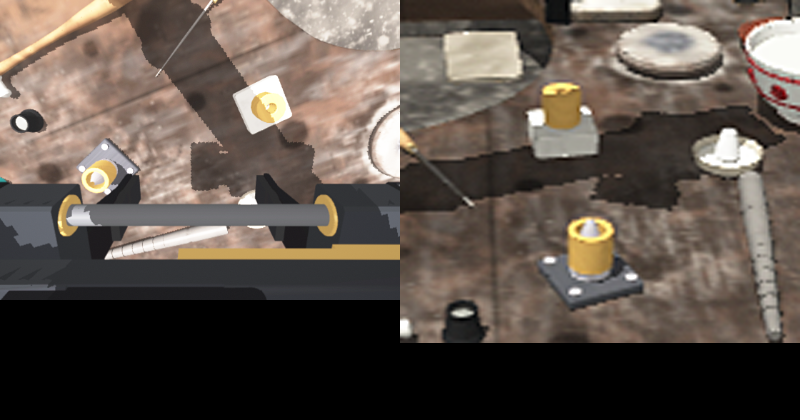

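The final picture shows the tight bushing upright and centred on the block (265,105), and the wide one seated on the shoulder (590,247). The gripper is clear of both.

```bash
python3 -c "
from bench import ctrl
ctrl.close_job()"
```

```text
the job is handed in; nothing more can be done
```

I slid the wide-bore bushing down the gauge pin onto its shoulder, then stood the tight one upright on the steel block, and handed the job in after about 17.5 s of robot time.

My last checks came from the wrist and side cameras with the gripper clear of both bushings:

| Bushing | Top height, wrist camera | Expected | Horizontal position, wrist camera |
|---|---|---|---|
| Wide, on pin | 51.5 mm | 52 mm | within about 0.5 mm of the pin axis |
| Tight, on block | 56.6 mm | 57 mm | within about 1 mm of the block centre |

- **Disagreement:** the side camera put the two bushings 3–4 mm off horizontally from the wrist camera. It had far fewer points on them and its calibration is only good to about 2 mm. Its heights, 52.2 and 57.8 mm, agreed.
- **Forces:** the readings printed after each move never went above about 2.5 N. I did not see the values between those readings.

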